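# Fit the lever to the air-line valve and shut it

## Robot

A 7-joint arm with a two-finger parallel gripper is mounted at the origin on the work surface. World frame = base frame: x ahead of the robot, y to its left, z up, the work surface at z = 0. Lengths are in mm, angles in rad, forces in N, time in s.
With the tool pointing down it reaches from about 350 to 900 mm from the base axis. Payload 7.2 kg.
Tool frame: the origin (TCP) lies midway between the tips of the shut fingers; the grasp point (between the pads) lies 19 mm behind it; y points along the fingers, x is the direction in which the jaws open and shut, and the axes are right-handed (so a half turn about y gives the same grasp; the last joint's range is limited). The gripper opens to 88 mm and grips with 3 to 60 N. Pads are 20 mm wide; open, the fingers measure 115 mm over their backs; the gripper's body (75 mm by 178 mm) begins 61 mm behind the grasp point.
Start: joints at [1.083, 0.411, -0.013, 1.596, 0.006, 1.134, -0.082], TCP at [254.725, -570.74, 222.653] pointing down, gripper open.
Joint ranges: [-2.95, 2.95], [-0.29, 1.99], [-1.47, 1.44], [0.14, 2.54], [-1.03, 4.17], [0.13, 1.85], [-2.86, 2.86]. Speed limits (rad/s): [2.39, 2.39, 3.01, 3.01, 3.14, 3.14, 3.14].

## Interface

Orientations are given as a rotation vector (axis times angle).
In Python, from workcell import env gives the robot as it stands. The module is installed in compiled form; this text tells all that it offers.
- The arm moves only by the tool arm_command, never from a script. Its argument "motion" is a list of rows, each an object with "dp": the shift along the tool's x, y, z in mm, a list of three; "rotation": the turn, a rotation vector about the tool's x, y, z in rad, a list of three; "hand": the opening in per cent of the stroke, from 0 (shut) to 100 (fully open). A call has exactly 8 rows; each row is the pose to reach, as a shift and turn from the pose commanded when the call began, along the tool's axes at that moment; what a row does not reach only later rows make up. A row lasts 1/10 s, in which the tool goes at most 50 mm and 8.59 degrees, less where a joint would pass 70% of its speed; a pose out of reach is approached as far as the arm can. A call with a gripper value outside its range is refused whole. The fingers move at their own pace and stop on an object; "squeeze" is the grip in N (left out, the last holds). Time passes only in rows, so rows that repeat a pose let the fingers close, or fill a call up. It gives the time, the measured TCP pose, the force and the opening at its end, in the units of the state.
- env.get_state(): the state, without advancing time (a new reading comes with each control period).
- env.snapshot(name): name is "scene" or "top" or "wrist"; returns the picture (400x640x3 uint8, blue, green, red); there is no depth.
- env.camera_model(name): a dict with "camera_matrix" (3x3 intrinsics, pixels), "k1" (the pictures are not rectified: a ray, as slopes to the right and down, at radius r is drawn at 1 + k1 r^2 times it, then the intrinsics apply), "T" (4x4, takes a point from camera to world coordinates). Camera axes: x right, y up, looking along -z (the intrinsics and any distortion apply to the point x, -y, -z); pixel columns grow to the right and rows downward; lengths in mm; the calibration is good to about 2 mm. A picture is of the moment at which its call begins: read the wrist's pose just before it. camera_model takes no time and is no camera call; for the wrist camera it gives the pose at the moment of the call.
- env.close_job(): hands the job in, once; it reports no verdict.
The state is a dict: "t": time; "joint_positions": joint angles; "dq": joint speeds; "joint_torque": joint torques, N m; "eef_pos": TCP position; "tcp_rot": TCP orientation; "contact_force": force on the tool from outside, world axes, zero at the start; "wrist_torque": the same for the moment, N m; "width": finger opening in mm.
Only numpy, scipy, OpenCV 4.12 (cv2) and the standard library are available. Lean on these libraries where they do the work, as an engineer would, in place of code of your own. Each camera call takes 0.05 s, during which the arm holds its last target. There are 200 camera calls.

## Task

Push the loose lever fully home on the valve's splined stem as it stands, then turn the lever clockwise until the valve is shut at its stop, the lever lying straight across the pipe, and let go of it there. Feel for the splines with a light push, well under 40 N, and never force the lever down while they do not mesh. Leave the paint tin, cup, tape roll and spanner where they are.

Things in the scene. Friction and masses are not known exactly. Their poses are not given: they have to be found in the camera images.
- valve: Brass air valve on a grey bracket (base 90 x 210 mm) fixed to the bench, a bare steel stem upright on top. Origin: on the stem axis, at the bracket's underside. y runs along the steel pipe (260 mm long, 28 mm thick, axis 36 mm up), x straight across it, z up. Clockwise from above shuts it. The stem turns stiffly (0.3 N m), stays where left, and travels 1.3 rad (75 degrees) up to the shut stop.
- stem_seat (a point): On the stem axis at the top of its round shoulder (38 mm wide), 75 mm above the bench: the lever's underside sits here when home. Valve's axes (it does not turn with the stem). Above it are 25 mm of spline: four straight teeth in a cross, 26 mm over the tips, each 8 mm wide. At the shut stop the teeth point along the valve's x and y.
- stem_top (a point): Top of the stem, 42 mm above the seat, valve's axes. Above the teeth a round pilot nose, 13.2 mm thick, rises 7 mm straight and 10 mm tapering to 4 mm. The stem starts 0.4 to 1.15 rad counter-clockwise of shut; its angle is not reported: feel or look. Of the four ways the lever fits, only those with its arm that same angle counter-clockwise of straight across (either side) end across the pipe.
- lever: Loose aluminium lever, 0.2 to 0.36 kg, flat on the bench, right way up. Origin: centre of the hub's underside, on the bore axis. Hub: square block 36 x 36 mm, 40 mm tall, sides square to x and y, to be gripped from above. A flat arm 22 mm wide, 10 mm thick runs at the hub's foot along +x to 125 mm from the bore axis, with an upright black grip at 113 mm (22 mm thick, top 50 mm up).
- bore_top (a point): Centre of the hub's top, 40 mm above the lever's origin, lever's axes. A cross-shaped hole runs right through the hub: slots 10 mm wide, 28 mm long, along x and y, 1 mm play a side on the teeth. The stem's nose enters its middle at any angle (about 0.5 mm play a side); when the hub meets unmatched teeth it has 25 mm still to go. When home, the nose shows 2 mm above the hub.
- paint_tin: Bystander: closed paint tin, 76 mm diameter, 85 mm tall; origin centre of its underside.
- mixing_cup: Bystander: empty white mixing cup, 72 mm wide, 80 mm tall; origin centre of its underside.
- tape_roll: Bystander: roll of masking tape lying flat, 100 mm outside, 24 mm tall; origin centre of its underside.
- spanner: Bystander: steel spanner lying flat, about 180 mm long, handle to its -x.
There are look-alikes about, which are no part of the job. There is more than one size of the lever; the job needs the middle-sized.

How it is judged (in metres and radians):
On the way:
1. the lever is fully home on the stem, before the valve is turned shut (z of lever in the frame of valve between 0.071 and 0.079 m and horizontal distance between lever and stem_seat below 0.004 m and angle between lever's own z axis and vertical below 0.1 rad and angle between the x axis of lever and the x axis of valve, either way round above 0.25 rad), for 0.2 s.
At the end, for the whole second after the job is handed in: Lever home on the stem (underside within 4 mm of the shoulder, bore within 4 mm of the stem axis, tilt under 0.1 rad), arm within 0.12 rad of straight across the pipe (either side), released and at rest; tin, cup, tape roll and spanner each within 30 mm of where they began (z of lever in the frame of valve between 0.071 and 0.079 m and horizontal distance between lever and stem_seat below 0.004 m and angle between lever's own z axis and vertical below 0.1 rad and angle between the x axis of lever and the x axis of valve, either way round below 0.12 rad and linear speed of lever below 0.02 m/s and distance of each of paint_tin, mixing_cup, tape_roll, spanner from where it was at the start of the episode below 0.03 m); the robot touches nothing.
It fails at once if the lever is pressed against the stem or valve with more than 40 N while it is not yet home (contact force between lever and valve above 40 N and z of lever in the frame of valve above 0.083 m).
It fails at once if the paint tin is moved by more than 30 mm (distance of paint_tin from where it was at the start of the episode above 0.03 m).
It fails at once if the mixing cup is moved by more than 30 mm (distance of mixing_cup from where it was at the start of the episode above 0.03 m).
It fails at once if the tape roll is moved by more than 30 mm (distance of tape_roll from where it was at the start of the episode above 0.03 m).
It fails at once if the spanner is moved by more than 30 mm (distance of spanner from where it was at the start of the episode above 0.03 m).
It also fails if it takes over 72 s, if anything falls off the work surface, if the arm or the gripper's body presses on something with over 40 N, if the wrist force passes 120 N, or if a joint passes its speed limit or range.

## Working session

There is one attempt and no reset: what is moved stays moved. The work goes in short steps, Python scripts to look and compute and a tool call to move; the robot and the scene stay as the last step left them, time stands still between calls to the robot, and variables do not carry over. Pictures are saved under pics/ and viewed, on a budget of 10 in all, crops included, one or two more only if the job needs it, and the job is handed in when it is done.

Besides the shell and the picture viewer there is one more tool, called after "Call:" by a JSON object that holds its "op" and its "data". arm_command: Moves the arm, as the interface text tells. Its arguments: {"type":"object","properties":{"motion":{"type":"array","items":{"type":"object","properties":{"dp":{"type":"array","items":{"type":"number"}},"rotation":{"type":"array","items":{"type":"number"}},"hand":{"type":"number"}}}},"squeeze":{"type":"number"}},"required":["motion"]}

```bash
mkdir -p pics; cat > h.py <<'E'
import numpy as np, cv2
from scipy.spatial.transform import Rotation as R
from workcell import env
def ray(m,u,v):
    K=np.array(m["camera_matrix"]);k=m["k1"];T=np.array(m["T"])
    d=np.array([(u-K[0,2])/K[0,0],(v-K[1,2])/K[1,1]]);s=d.copy()
    for _ in range(20): s=d/(1+k*(s@s))
    r=T[:3,:3]@np.array([s[0],-s[1],-1]);return T[:3,3],r
def at(m,u,v,z):
    o,r=ray(m,u,v);return o+r*(z-o[2])/r[2]
def proj(m,p):
    K=np.array(m["camera_matrix"]);T=np.array(m["T"])
    c=T[:3,:3].T@(np.array(p,float)-T[:3,3]);s=np.array([c[0],-c[1]])/-c[2]
    s=s*(1+m["k1"]*(s@s));return K[:2,:2]@s+K[:2,2]
def tool():
    s=env.get_state();return np.array(s["eef_pos"]),R.from_rotvec(s["tcp_rot"]),s
E
python3 - <<'E'
from h import *
a=env.snapshot("top");b=env.snapshot("scene")
cv2.imwrite("pics/top.png",a);cv2.imwrite("pics/scene.png",b)
for n in("top","scene","wrist"):
    m=env.camera_model(n);print(n,m["camera_matrix"],m["k1"],np.round(m["T"],3).tolist())
p,r,s=tool();print(s);print(r.as_matrix().round(3))
E
```

```text
top [[518.42900488   0.         317.32693567]
 [  0.         518.42900488 200.14252259]
 [  0.           0.           1.        ]] -0.0028956233096867805 [[0.007, 0.996, -0.09, 322.08], [-1.0, 0.007, 0.003, 5.589], [0.004, 0.09, 0.996, 1663.138], [0.0, 0.0, 0.0, 1.0]]
scene [[407.98009354   0.         323.15549096]
 [  0.         407.98009354 203.99091922]
 [  0.           0.           1.        ]] -0.06372861207162145 [[0.768, -0.443, 0.463, 1044.434], [0.64, 0.531, -0.555, -689.246], [0.0, 0.723, 0.691, 959.784], [0.0, 0.0, 0.0, 1.0]]
wrist [[301.81930622   0.         316.60109692]
 [  0.         301.81930622 199.30749535]
 [  0.           0.           1.        ]] 0.010513029276671996 [[0.408, 0.873, 0.266, 325.943], [-0.913, 0.391, 0.116, -537.976], [-0.002, -0.291, 0.957, 384.49], [0.0, 0.0, 0.0, 1.0]]
{'t': 0.1, 'joint_positions': array([ 1.08280437,  0.41180698, -0.01273497,  1.59692927,  0.00559726,
        1.13428058, -0.08217344]), 'dq': array([ 0.000477  , -0.00248267,  0.00070346, -0.00239108, -0.00040782,
       -0.00019552,  0.00123099]), 'joint_torque': array([ 4.34535759e-03, -5.89098716e+01,  6.44352939e-01, -2.91710508e+01,
       -5.37768484e-02,  1.44089229e-02,  8.50030438e-05]), 'eef_pos': array([ 254.53384814, -570.34557453,  221.91381831]), 'tcp_rot': array([-1.37836584,  0.89551567, -0.89352767]), 'contact_force': array([-0.79572341, -0.94786529, -0.54782026]), 'wrist_torque': array([-0.01625644,  0.03185728,  0.00547782]), 'width': 87.97707302909811}
[[ 0.408 -0.001  0.913]
 [-0.913  0.001  0.408]
 [-0.001 -1.    -0.   ]]
```

View pics/top.png

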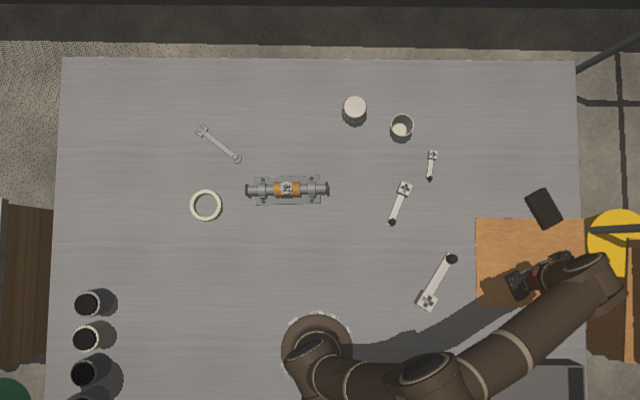

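View pics/scene.png

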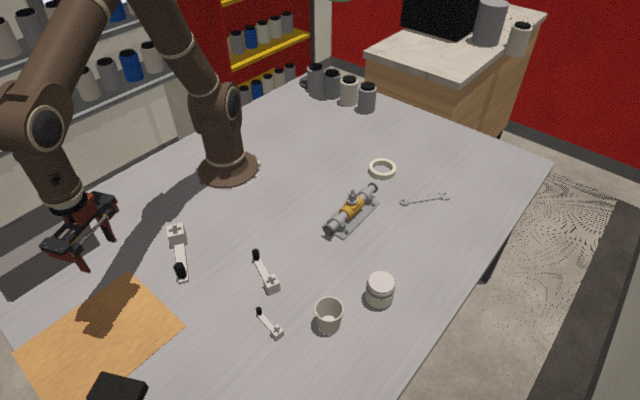

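Candidates for the lever (top view): small hub at (432,155), middle hub at (404,188), large hub at (428,302). The middle one's size must be checked against 113 mm bore-to-grip. The valve's stem is at (286,188).

```bash
python3 - <<'E'
from h import *
m=env.camera_model("top")
for n,h,g,s in(("S",(432,155),(430,179),.7),("M",(404.5,188),(392,222),1),("L",(428,302),(452,259),1.35)):
    a=at(m,*h,40*s);b=at(m,*g,50*s);print(n,a.round(),b.round(),np.linalg.norm((a-b)[:2]).round(1),np.arctan2(*(b-a)[[1,0]]).round(3))
print("stem",at(m,286,188,117).round(1),"pipe ends",at(m,245,190,50).round(1),at(m,329,188.5,50).round(1))
a=cv2.imread("pics/top.png")
c=lambda u,v:cv2.resize(a[v-25:v+25,u-30:u+30],None,fx=6.6,fy=6.6,interpolation=cv2.INTER_CUBIC)
cv2.imwrite("pics/c1.png",np.hstack([c(400,203),c(286,188)]))
for n,p in(("tin",(354,104)),("cup",(401,122))):print(n,at(m,*p,83).round())
E
```

```text
S [ 617. -365.   28.] [ 539. -356.   35.] 78.8 3.027
M [ 509. -274.   40.] [ 401. -233.   50.] 115.7 2.774
L [ 157. -341.   54.] [ 288. -413.   68.] 150.3 -0.502
stem [498.   94.6 117. ] pipe ends [498.4 226.6  50. ] [505.  -36.1  50. ]
tin [ 766. -112.   83.]
cup [ 711. -258.   83.]
```

View pics/c1.png

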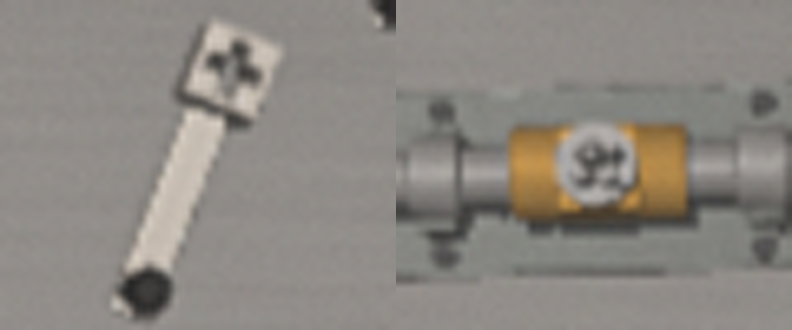

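The crop shows the middle lever: square hub with cross hole at about (404,187), arm running down-left to the black grip at (392,222). It measures 116 mm from bore to grip against a nominal 113, so it is the middle size (79 small, 150 large). The stem stands on the brass body at (286,188), but its teeth can't be read. I'll look at the stem with the wrist camera first.

Call:
{"op": "arm_command", "data": {"motion": [{"dp": [-507, 82, 453], "rotation": [0, 0, 0], "hand": 100}, {"dp": [-507, 82, 453], "rotation": [0, 0, 0], "hand": 100}, {"dp": [-507, 82, 453], "rotation": [0, 0, 0], "hand": 100}, {"dp": [-507, 82, 453], "rotation": [0, 0, 0], "hand": 100}, {"dp": [-507, 82, 453], "rotation": [0, 0, 0], "hand": 100}, {"dp": [-507, 82, 453], "rotation": [0, 0, 0], "hand": 100}, {"dp": [-507, 82, 453], "rotation": [0, 0, 0], "hand": 100}, {"dp": [-507, 82, 453], "rotation": [0, 0, 0], "hand": 100}]}}

```text
t: 0.9
eef_pos: [375.7, -190.6, 174.6]
tcp_rot: [-1.379, 0.895, -0.895]
contact_force: [0.7, -0.1, 0.4]
width: 87.9
```

Call:
{"op": "arm_command", "data": {"motion": [{"dp": [-208, 35, 186], "rotation": [0, 0, 0], "hand": 100}, {"dp": [-208, 35, 186], "rotation": [0, 0, 0], "hand": 100}, {"dp": [-208, 35, 186], "rotation": [0, 0, 0], "hand": 100}, {"dp": [-208, 35, 186], "rotation": [0, 0, 0], "hand": 100}, {"dp": [-208, 35, 186], "rotation": [0, 0, 0], "hand": 100}, {"dp": [-208, 35, 186], "rotation": [0, 0, 0], "hand": 100}, {"dp": [-208, 35, 186], "rotation": [0, 0, 0], "hand": 100}, {"dp": [-208, 35, 186], "rotation": [0, 0, 0], "hand": 100}]}}

```text
t: 1.7
eef_pos: [460.2, 73.5, 139.3]
tcp_rot: [-1.381, 0.894, -0.893]
contact_force: [0.0, -0.5, -0.5]
width: 87.8
```

```bash
python3 - <<'E'
from h import *
import pickle
p,r,s=tool();m=env.camera_model("wrist");a=env.snapshot("wrist")
pickle.dump((m,p,r.as_matrix(),a),open("stem.pkl","wb"))
print(p.round(1),s["t"],r.as_matrix().round(3).tolist())
u,v=proj(m,(498,94.6,100)).astype(int);print(u,v)
M=np.float32([[7,0,400-7*u],[0,7,300-7*v]])
cv2.imwrite("pics/w1.png",cv2.warpAffine(a,M,(800,600),flags=cv2.INTER_CUBIC))
cv2.imwrite("pics/w1full.png",a)
E
```

```text
[460.2  73.5 139.3] 1.7 [[0.409, -0.001, 0.912], [-0.912, -0.0, 0.409], [-0.0, -1.0, -0.001]]
312 162
```

View pics/w1.png

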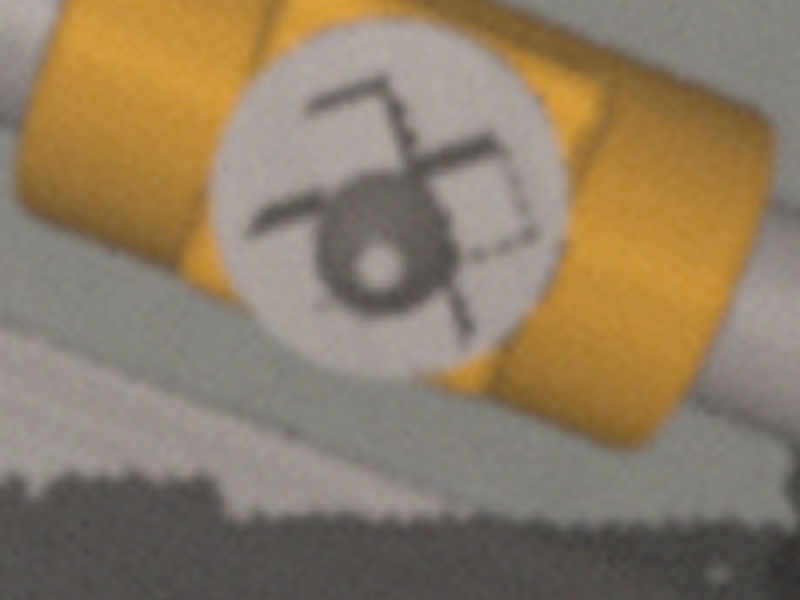

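The picture shows the stem from above. Shoulder disc is centred at crop (392,198); the teeth's top corners are at about (308,108), (378,90), (495,152), (535,236), (250,233), (467,335). Fitting the cross to these.

```bash
python3 - <<'E'
from h import *
import pickle
from scipy.optimize import least_squares
m,p,r,a=pickle.load(open("stem.pkl","rb"))
u0,v0=312,162
f=lambda x,y:(u0+(x-400)/7,v0+(y-300)/7)
W=np.array([at(m,*f(*c),100)[:2] for c in[(308,108),(378,90),(495,152),(535,236),(250,233),(467,335)]])
c=at(m,*f(392,198),75);print("shoulder centre",c.round(1),"nose tip",at(m,*f(380,265),117).round(1));print(W.round(1))
d=W-c[:2];print(np.hypot(*d.T).round(1),np.arctan2(d[:,1],d[:,0]).round(2))
P=12.4+0j
b=np.arctan2(4,12.4)
# up: left/right, right: up/low, left: up, bottom:right ; image orientation -> sign guess by trying both
best=[]
for t0 in np.arange(0,6.28,.2):
  for s in(1,-1):
    A=[np.pi/2*s*0+b*s, -b*s, -np.pi/2*s+b*s, -np.pi/2*s-b*s, np.pi/2*s-b*s, np.pi*s+b*s]
    g=lambda q:(q[:2]+13.03*np.c_[np.cos(q[2]+np.array(A)),np.sin(q[2]+np.array(A))]-W).ravel()
    o=least_squares(g,[*c[:2],t0]);best.append((o.cost,*o.x,s))
o=min(best);print(np.round(o,3),"theta mod 90:",(o[3]-0.025)%(np.pi/2))
# pipe direction by brass body bottom edge and bracket edge
for z,q1,q2 in((36,(20,205),(640,450)),(10,(0,325),(470,515))):
    e=at(m,*f(*q2),z)-at(m,*f(*q1),z);print("edge heading",np.arctan2(e[1],e[0]))
E
```

```text
shoulder centre [503.7  98.7  75. ] nose tip [503.1  98.7 117. ]
[[511.2 110. ]
 [515.4 104.7]
 [514.7  92.4]
 [509.   85.6]
 [498.2 110.5]
 [497.7  87.6]]
[13.7 13.2 12.7 14.1 13.  12.6] [ 0.99  0.48 -0.52 -1.18  2.   -2.06]
[  1.642 503.828  98.662   7.018   1.   ] theta mod 90: 0.7102274870596785
edge heading -1.530892502719152
edge heading -1.5454687175079698
```

Call:
{"op": "arm_command", "data": {"motion": [{"dp": [336, 29, -92], "rotation": [0, 0.79, 0], "hand": 100}, {"dp": [336, 29, -92], "rotation": [0, 0.79, 0], "hand": 100}, {"dp": [336, 29, -92], "rotation": [0, 0.79, 0], "hand": 100}, {"dp": [336, 29, -92], "rotation": [0, 0.79, 0], "hand": 100}, {"dp": [336, 29, -92], "rotation": [0, 0.79, 0], "hand": 100}, {"dp": [336, 29, -92], "rotation": [0, 0.79, 0], "hand": 100}, {"dp": [336, 29, -92], "rotation": [0, 0.79, 0], "hand": 100}, {"dp": [336, 29, -92], "rotation": [0, 0.79, 0], "hand": 100}]}}

```text
t: 2.55
eef_pos: [510.9, -280.9, 110.3]
tcp_rot: [-1.007, 1.483, -1.488]
contact_force: [-0.1, 0.6, -0.4]
width: 87.8
```

```bash
python3 - <<'E'
from h import *
import pickle
p,r,s=tool();m=env.camera_model("wrist");a=env.snapshot("wrist")
pickle.dump((m,p,r.as_matrix(),a),open("lev.pkl","wb"))
print(p.round(1),s["t"],s["joint_positions"].round(2),r.as_matrix().round(3).tolist())
u,v=proj(m,(513,-271,40)).astype(int);print(u,v)
M=np.float32([[5,0,400-5*u],[0,5,300-5*v]])
cv2.imwrite("pics/w2.png",cv2.warpAffine(a,M,(800,600),flags=cv2.INTER_CUBIC))
E
```

```text
[ 510.9 -280.9  110.3] 2.55 [ 0.52  0.46 -0.13  1.81  0.08  0.87 -1.61] [[-0.373, -0.001, 0.928], [-0.928, -0.004, -0.373], [0.004, -1.0, 0.001]]
303 210
```

View pics/w2.png

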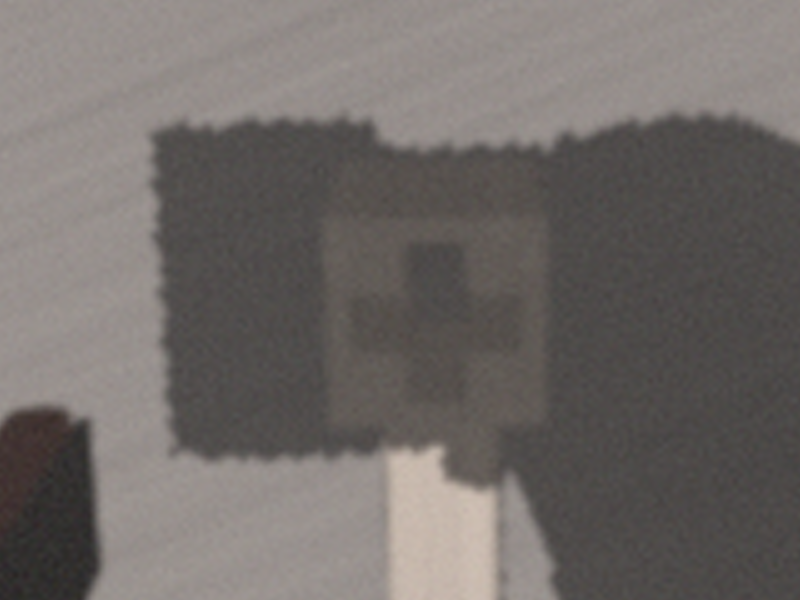

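The hub's top is square at crop x 325–549, y 216–425, with the cross hole at (436,322). The arm runs straight down the picture, edges at x 388 and 497, so the jaws are nearly square to it.

```bash
python3 - <<'E'
from h import *
import pickle
m,p,r,a=pickle.load(open("lev.pkl","rb"))
f=lambda x,y:at(m,303+(x-400)/5,210+(y-300)/5,40)
C=[f(322,216),f(548,215),f(549,425),f(330,427)]
print(np.round(C,1));c=f(436,322);print("bore",c.round(1),"mean",np.mean(C,0).round(1))
g=lambda x,y:at(m,303+(x-400)/5,210+(y-300)/5,10)
e1=g(388,590)-g(388,460);e2=g(497,590)-g(495,495)
for e in(C[3]-C[0],C[2]-C[1],e1,e2):print(np.arctan2(e[1],e[0]).round(3))
for e in(C[1]-C[0],C[2]-C[3]):print("y",(np.arctan2(e[1],e[0])+np.pi/2).round(3))
t=np.r_[np.mean([c,np.mean(C,0)],0)[:2],9];print("tool x heading",np.arctan2(r[1,0],r[0,0]),"dp",(r.T@(t-p)).round(1))
E
```

```text
[[ 531.1 -264.7   40. ]
 [ 517.7 -298.3   40. ]
 [ 483.6 -285.4   40. ]
 [ 497.  -251.3   40. ]]
bore [ 507.6 -274.8   40. ] mean [ 507.4 -274.9   40. ]
2.768
2.78
2.744
2.784
y -0.379
y -0.374
tool x heading -1.9529008999636146 dp [ -4.8 101.3  -5.5]
```

Call:
{"op": "arm_command", "data": {"motion": [{"dp": [-5, 40, -5.5], "rotation": [0, -0.01, 0], "hand": 100}, {"dp": [-5, 75, -5.5], "rotation": [0, -0.01, 0], "hand": 100}, {"dp": [-5, 92, -5.5], "rotation": [0, -0.01, 0], "hand": 100}, {"dp": [-5, 100, -5.5], "rotation": [0, -0.01, 0], "hand": 100}, {"dp": [-5, 100, -5.5], "rotation": [0, -0.01, 0], "hand": 100}, {"dp": [-5, 100, -5.5], "rotation": [0, -0.01, 0], "hand": 35}, {"dp": [-5, 100, -5.5], "rotation": [0, -0.01, 0], "hand": 20}, {"dp": [-5, 100, -5.5], "rotation": [0, -0.01, 0], "hand": 20}], "squeeze": 40}}

```text
t: 3.4
eef_pos: [511.0, -264.7, 11.9]
tcp_rot: [-1.016, 1.468, -1.471]
contact_force: [0.1, -0.0, 0.4]
width: 67.1
```

Call:
{"op": "arm_command", "data": {"motion": [{"dp": [0, 0, 0], "rotation": [0, 0, 0], "hand": 20}, {"dp": [0, 0, 0], "rotation": [0, 0, 0], "hand": 20}, {"dp": [0, 0, 0], "rotation": [0, 0, 0], "hand": 20}, {"dp": [0, 0, 0], "rotation": [0, 0, 0], "hand": 20}, {"dp": [0, -20, 0], "rotation": [0, 0, 0], "hand": 20}, {"dp": [0, -40, 0], "rotation": [0, 0, 0], "hand": 20}, {"dp": [0, -40, 0], "rotation": [0, 0, 0], "hand": 20}, {"dp": [0, -40, 0], "rotation": [0, 0, 0], "hand": 20}]}}

```text
t: 4.2
eef_pos: [510.2, -264.1, 50.4]
tcp_rot: [-1.017, 1.469, -1.469]
contact_force: [1.1, 0.3, -2.6]
width: 36.6
```

```bash
cat >> h.py <<'E'
def go(x,y,z,h):
    p,r,s=tool();M=r.as_matrix();cur=np.arctan2(M[1,0],M[0,0])
    print("t",s["t"],"pos",p.round(1),"head",cur.round(3),"tilt",M[2,:].round(4),"F",s["contact_force"].round(1),"Tq",s["wrist_torque"].round(2))
    print("dp",(M.T@(np.array([x,y,z])-p)).round(1),"roty",(-(h-cur)).round(3))
E
python3 -c "
from h import *
go(503.7,98.7,150,-0.835)"
```

```text
t 4.2 pos [ 510.2 -264.1   50.4] head -1.931 tilt [-2.e-04 -1.e+00 -0.e+00] F [ 1.1  0.3 -2.6] Tq [0.01 0.01 0.05]
dp [-337.3  -99.6 -133.9] roty -1.096
```

Call:
{"op": "arm_command", "data": {"motion": [{"dp": [-10, -45, -4], "rotation": [0, -0.14, 0], "hand": 20}, {"dp": [-30, -85, -12], "rotation": [0, -0.28, 0], "hand": 20}, {"dp": [-75, -100, -30], "rotation": [0, -0.42, 0], "hand": 20}, {"dp": [-120, -100, -48], "rotation": [0, -0.56, 0], "hand": 20}, {"dp": [-165, -100, -66], "rotation": [0, -0.7, 0], "hand": 20}, {"dp": [-210, -100, -84], "rotation": [0, -0.84, 0], "hand": 20}, {"dp": [-255, -100, -102], "rotation": [0, -0.98, 0], "hand": 20}, {"dp": [-295, -100, -117], "rotation": [0, -1.096, 0], "hand": 20}]}}

```text
t: 5.0
eef_pos: [503.5, 55.4, 149.6]
tcp_rot: [-1.472, 0.649, -0.646]
contact_force: [1.4, -0.2, -2.2]
width: 36.7
```

Call:
{"op": "arm_command", "data": {"motion": [{"dp": [0, 0, -25], "rotation": [0, 0, 0], "hand": 20}, {"dp": [0, 0, -25], "rotation": [0, 0, 0], "hand": 20}, {"dp": [0, 0, -25], "rotation": [0, 0, 0], "hand": 20}, {"dp": [0, 0, -25], "rotation": [0, 0, 0], "hand": 20}, {"dp": [0, 0, -25], "rotation": [0, 0, 0], "hand": 20}, {"dp": [0, 0, -25], "rotation": [0, 0, 0], "hand": 20}, {"dp": [0, 0, -25], "rotation": [0, 0, 0], "hand": 20}, {"dp": [0, 0, -25], "rotation": [0, 0, 0], "hand": 20}]}}

```text
t: 5.8
eef_pos: [486.4, 36.1, 150.7]
tcp_rot: [-1.47, 0.652, -0.652]
contact_force: [-0.5, -0.3, -1.1]
width: 36.4
```

```bash
python3 - <<'E'
from h import *
import pickle
go(503.7,98.7,150,-0.835)
p,r,s=tool();m=env.camera_model("wrist");a=env.snapshot("wrist")
pickle.dump((m,p,r.as_matrix(),a),open("g.pkl","wb"))
u,v=proj(m,p+[0,0,28]).astype(int);print(u,v)
M=np.float32([[4,0,400-4*u],[0,4,300-4*v]])
cv2.imwrite("pics/w3.png",cv2.warpAffine(a,M,(800,600),flags=cv2.INTER_CUBIC))
E
```

```text
t 5.8 pos [486.4  36.1 150.7] head -0.835 tilt [-0. -1.  0.] F [-0.5 -0.3 -1.1] Tq [ 0.05 -0.09 -0.05]
dp [-34.8   0.7  54.9] roty -0.0
318 271
```

View pics/w3.png

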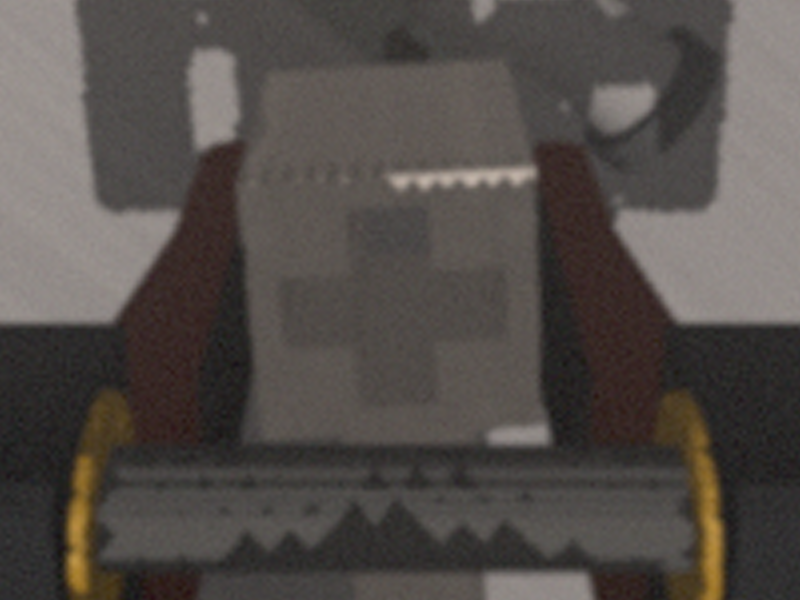

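The hub is held between the pads. The cross hole is centred at about (393,307); its slot ends at (280,313)/(507,305) and (390,208)/(398,404) suggest it is turned slightly in the jaws.

```bash
python3 - <<'E'
from h import *
import pickle
m,p,r,a=pickle.load(open("g.pkl","rb"))
f=lambda x,y:at(m,318+(x-400)/4,271+(y-300)/4,p[2]+28.1)
c=[f(280,313),f(507,305),f(390,208),f(398,404)]
b=f(393,307);print((r.T@(b-p)).round(1),[ (r.T@(q-p)).round(1).tolist() for q in c])
hd=np.arctan2(r[1,0],r[0,0])
for q in(c[1]-c[0],c[3]-c[2],f(540,175)-f(240,185)):
    print((np.arctan2(q[1],q[0])-hd+.785)%(np.pi/2)-.785)
o=(r@(r.T@(b-p)));print(o.round(1)); 
# slot heading now; want 0.735 mod pi/2
go(503.7,98.7,150,-0.835)
E
```

```text
[ -1.3 -28.1  -0.6] [[-15.5, -28.1, -1.5], [13.0, -28.1, -0.4], [-1.7, -28.1, 13.0], [-0.7, -28.1, -14.7]]
0.040481107366041824
0.03624131935002506
0.036940895591893175
[-1.4  0.5 28.1]
t 5.85 pos [486.4  36.1 150.8] head -0.835 tilt [ 1.e-04 -1.e+00  1.e-04] F [-1.6  0.3 -1.1] Tq [ 0.05 -0.05  0.  ]
dp [-34.8   0.8  54.8] roty -0.0
```

Call:
{"op": "arm_command", "data": {"motion": [{"dp": [-17, 0, 28], "rotation": [0, 0.03, 0], "hand": 20}, {"dp": [-33.6, 0, 55.5], "rotation": [0, 0.03, 0], "hand": 20}, {"dp": [-33.6, 0, 55.5], "rotation": [0, 0.03, 0], "hand": 20}, {"dp": [-33.6, 0, 55.5], "rotation": [0, 0.03, 0], "hand": 20}, {"dp": [-33.6, 0, 55.5], "rotation": [0, 0.03, 0], "hand": 20}, {"dp": [-33.6, 0, 55.5], "rotation": [0, 0.03, 0], "hand": 20}, {"dp": [-33.6, 0, 55.5], "rotation": [0, 0.03, 0], "hand": 20}, {"dp": [-33.6, 0, 55.5], "rotation": [0, 0.03, 0], "hand": 20}], "squeeze": 50}}

```text
t: 6.65
eef_pos: [504.9, 97.7, 150.8]
tcp_rot: [-1.463, 0.676, -0.676]
contact_force: [-0.4, 0.1, -1.2]
width: 36.5
```

```bash
python3 -c "
from h import *
go(505,98.3,132,-0.865)"
```

```text
t 6.65 pos [504.9  97.7 150.8] head -0.866 tilt [ 3.e-04 -1.e+00 -1.e-04] F [-0.4  0.1 -1.2] Tq [ 0.03 -0.06 -0.04]
dp [-0.4 18.8  0.5] roty -0.001
```

Call:
{"op": "arm_command", "data": {"motion": [{"dp": [-0.4, 10, 0.5], "rotation": [0, 0, 0], "hand": 20}, {"dp": [-0.4, 18, 0.5], "rotation": [0, 0, 0], "hand": 20}, {"dp": [-0.4, 21, 0.5], "rotation": [0, 0, 0], "hand": 20}, {"dp": [-0.4, 23, 0.5], "rotation": [0, 0, 0], "hand": 20}, {"dp": [-0.4, 25, 0.5], "rotation": [0, 0, 0], "hand": 20}, {"dp": [-0.4, 27, 0.5], "rotation": [0, 0, 0], "hand": 20}, {"dp": [-0.4, 28, 0.5], "rotation": [0, 0, 0], "hand": 20}, {"dp": [-0.4, 28, 0.5], "rotation": [0, 0, 0], "hand": 20}]}}

```text
t: 7.45
eef_pos: [505.0, 98.9, 122.7]
tcp_rot: [-1.463, 0.675, -0.675]
contact_force: [0.3, 0.3, -2.7]
width: 36.2
```

Call:
{"op": "arm_command", "data": {"motion": [{"dp": [0, 1, 0], "rotation": [0, 0, 0], "hand": 20}, {"dp": [0, 2, 0], "rotation": [0, 0, 0], "hand": 20}, {"dp": [0, 3, 0], "rotation": [0, 0, 0], "hand": 20}, {"dp": [0, 4, 0], "rotation": [0, 0, 0], "hand": 20}, {"dp": [0, 5, 0], "rotation": [0, 0, 0], "hand": 20}, {"dp": [0, 6, 0], "rotation": [0, 0, 0], "hand": 20}, {"dp": [0, 7, 0], "rotation": [0, 0, 0], "hand": 20}, {"dp": [0, 7, 0], "rotation": [0, 0, 0], "hand": 20}]}}

```text
t: 8.25
eef_pos: [504.9, 98.7, 115.6]
tcp_rot: [-1.463, 0.676, -0.676]
contact_force: [0.4, -0.5, -1.8]
width: 36.6
```

Call:
{"op": "arm_command", "data": {"motion": [{"dp": [0, 1, 0], "rotation": [0, 0, 0], "hand": 20}, {"dp": [0, 2, 0], "rotation": [0, 0, 0], "hand": 20}, {"dp": [0, 3, 0], "rotation": [0, 0, 0], "hand": 20}, {"dp": [0, 4, 0], "rotation": [0, 0, 0], "hand": 20}, {"dp": [0, 4.5, 0], "rotation": [0, 0, 0], "hand": 20}, {"dp": [0, 5, 0], "rotation": [0, 0, 0], "hand": 20}, {"dp": [0, 5, 0], "rotation": [0, 0, 0], "hand": 20}, {"dp": [0, 5, 0], "rotation": [0, 0, 0], "hand": 20}]}}

```text
t: 9.05
eef_pos: [505.0, 98.8, 110.8]
tcp_rot: [-1.463, 0.675, -0.676]
contact_force: [-0.6, -1.4, 0.8]
width: 36.5
```

Call:
{"op": "arm_command", "data": {"motion": [{"dp": [0, 0.5, 0], "rotation": [0, 0, 0], "hand": 20}, {"dp": [0, 1, 0], "rotation": [0, 0, 0], "hand": 20}, {"dp": [0, 1.5, 0], "rotation": [0, 0, 0], "hand": 20}, {"dp": [0, 2, 0], "rotation": [0, 0, 0], "hand": 20}, {"dp": [0, 2, 0], "rotation": [0, 0, 0], "hand": 20}, {"dp": [0, 2, 0], "rotation": [0, 0, 0], "hand": 20}, {"dp": [0, 2, 0], "rotation": [0, 0, 0], "hand": 20}, {"dp": [0, 2, 0], "rotation": [0, 0, 0], "hand": 20}]}}

```text
t: 9.85
eef_pos: [504.6, 98.7, 108.4]
tcp_rot: [-1.464, 0.676, -0.675]
contact_force: [-2.1, -3.7, -1.8]
width: 36.2
```

```bash
python3 -c "
from h import *
go(505,98.3,87,-0.865)"
```

```text
t 9.85 pos [504.6  98.7 108.4] head -0.865 tilt [-3.e-04 -1.e+00 -1.e-03] F [-2.1 -3.7 -1.8] Tq [-0.74  0.56 -0.02]
dp [ 0.5 21.4  0.1] roty -0.0
```

Call:
{"op": "arm_command", "data": {"motion": [{"dp": [0.2, 0.5, -0.5], "rotation": [0, 0, 0], "hand": 20}, {"dp": [0.2, 1, -0.5], "rotation": [0, 0, 0], "hand": 20}, {"dp": [0.2, 1.5, -0.5], "rotation": [0, 0, 0], "hand": 20}, {"dp": [0.2, 2, -0.5], "rotation": [0, 0, 0], "hand": 20}, {"dp": [0.2, 2.5, -0.5], "rotation": [0, 0, 0], "hand": 20}, {"dp": [0.2, 3, -0.5], "rotation": [0, 0, 0], "hand": 20}, {"dp": [0.2, 3, -0.5], "rotation": [0, 0, 0], "hand": 20}, {"dp": [0.2, 3, -0.5], "rotation": [0, 0, 0], "hand": 20}]}}

```text
t: 10.65
eef_pos: [504.7, 98.4, 105.7]
tcp_rot: [-1.463, 0.676, -0.675]
contact_force: [-2.7, -3.1, -0.5]
width: 36.6
```

```bash
python3 -c "
from h import *
go(505,98.3,87,-0.865)"
```

```text
t 10.65 pos [504.7  98.4 105.7] head -0.865 tilt [-1.e-04 -1.e+00 -1.e-04] F [-2.7 -3.1 -0.5] Tq [-0.68  0.66 -0.1 ]
dp [ 0.3 18.7  0.2] roty 0.0
```

Call:
{"op": "arm_command", "data": {"motion": [{"dp": [0.2, 1, -0.3], "rotation": [0, 0, 0], "hand": 20}, {"dp": [0.2, 2, -0.3], "rotation": [0, 0, 0], "hand": 20}, {"dp": [0.2, 3, -0.3], "rotation": [0, 0, 0], "hand": 20}, {"dp": [0.2, 4, -0.3], "rotation": [0, 0, 0], "hand": 20}, {"dp": [0.2, 5, -0.3], "rotation": [0, 0, 0], "hand": 20}, {"dp": [0.2, 6, -0.3], "rotation": [0, 0, 0], "hand": 20}, {"dp": [0.2, 6, -0.3], "rotation": [0, 0, 0], "hand": 20}, {"dp": [0.2, 6, -0.3], "rotation": [0, 0, 0], "hand": 20}]}}

```text
t: 11.45
eef_pos: [504.7, 98.2, 99.6]
tcp_rot: [-1.463, 0.675, -0.675]
contact_force: [-1.3, -2.4, -1.8]
width: 36.4
```

```bash
python3 - <<'E'
from h import *
go(505,98.3,87,-0.865)
p,r,s=tool();m=env.camera_model("wrist");a=env.snapshot("wrist")
u,v=proj(m,p+[0,0,28]).astype(int);print(u,v)
M=np.float32([[4,0,400-4*u],[0,4,300-4*v]])
cv2.imwrite("pics/w4.png",cv2.warpAffine(a,M,(800,600),flags=cv2.INTER_CUBIC))
E
```

```text
t 11.45 pos [504.7  98.2  99.6] head -0.865 tilt [-1.e-04 -1.e+00  2.e-04] F [-1.3 -2.4 -1.8] Tq [-0.34  0.3  -0.04]
dp [ 0.1 12.6  0.3] roty 0.0
318 271
```

View pics/w4.png

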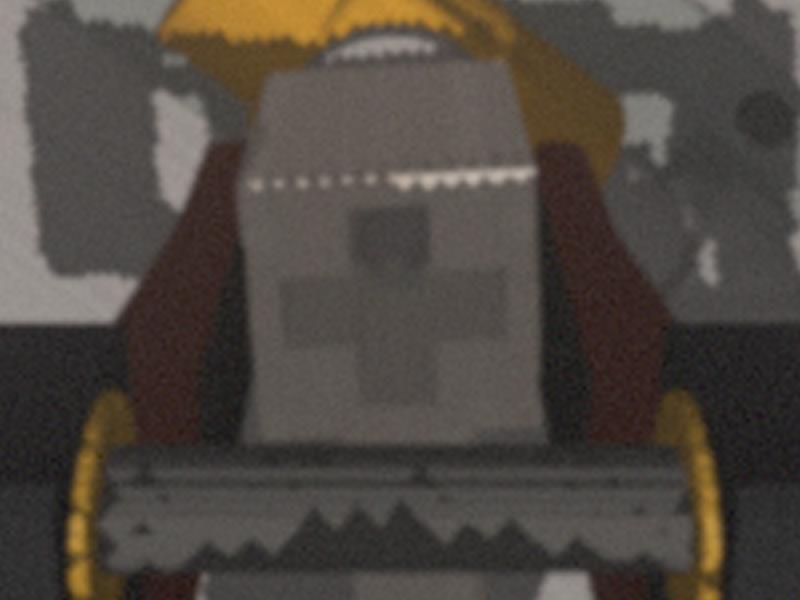

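The hub sits in the jaws exactly as before (cross at about (393,307)), so it hasn't slid. Its underside is some 12 mm below the tooth tops, so the splines are meshed. I'll carry on down.

Call:
{"op": "arm_command", "data": {"motion": [{"dp": [0, 2, -0.2], "rotation": [0, 0, 0], "hand": 20}, {"dp": [0, 4, -0.2], "rotation": [0, 0, 0], "hand": 20}, {"dp": [0, 6, -0.2], "rotation": [0, 0, 0], "hand": 20}, {"dp": [0, 8, -0.2], "rotation": [0, 0, 0], "hand": 20}, {"dp": [0, 10, -0.2], "rotation": [0, 0, 0], "hand": 20}, {"dp": [0, 11, -0.2], "rotation": [0, 0, 0], "hand": 20}, {"dp": [0, 11, -0.2], "rotation": [0, 0, 0], "hand": 20}, {"dp": [0, 11, -0.2], "rotation": [0, 0, 0], "hand": 20}]}}

```text
t: 12.3
eef_pos: [504.6, 98.2, 88.7]
tcp_rot: [-1.463, 0.675, -0.675]
contact_force: [-1.2, -0.3, -3.1]
width: 36.5
```

Call:
{"op": "arm_command", "data": {"motion": [{"dp": [0, 0.3, 0], "rotation": [0, 0, 0], "hand": 20}, {"dp": [0, 0.6, 0], "rotation": [0, 0, 0], "hand": 20}, {"dp": [0, 0.9, 0], "rotation": [0, 0, 0], "hand": 20}, {"dp": [0, 1.2, 0], "rotation": [0, 0, 0], "hand": 20}, {"dp": [0, 1.5, 0], "rotation": [0, 0, 0], "hand": 20}, {"dp": [0, 1.5, 0], "rotation": [0, 0, 0], "hand": 20}, {"dp": [0, 1.5, 0], "rotation": [0, 0, 0], "hand": 20}, {"dp": [0, 1.5, 0], "rotation": [0, 0, 0], "hand": 20}]}}

```text
t: 13.1
eef_pos: [504.5, 98.0, 87.2]
tcp_rot: [-1.463, 0.675, -0.675]
contact_force: [-0.4, -0.3, -2.4]
width: 36.6
```

Call:
{"op": "arm_command", "data": {"motion": [{"dp": [0, 0.3, 0], "rotation": [0, 0, 0], "hand": 20}, {"dp": [0, 0.6, 0], "rotation": [0, 0, 0], "hand": 20}, {"dp": [0, 0.9, 0], "rotation": [0, 0, 0], "hand": 20}, {"dp": [0, 1.2, 0], "rotation": [0, 0, 0], "hand": 20}, {"dp": [0, 1.5, 0], "rotation": [0, 0, 0], "hand": 20}, {"dp": [0, 1.5, 0], "rotation": [0, 0, 0], "hand": 20}, {"dp": [0, 1.5, 0], "rotation": [0, 0, 0], "hand": 20}, {"dp": [0, 1.5, 0], "rotation": [0, 0, 0], "hand": 20}]}}

```text
t: 13.9
eef_pos: [504.5, 98.0, 85.9]
tcp_rot: [-1.463, 0.675, -0.676]
contact_force: [-2.2, 0.2, 3.9]
width: 36.5
```

Call:
{"op": "arm_command", "data": {"motion": [{"dp": [0, 0, 0], "rotation": [0, 0.08, 0], "hand": 20}, {"dp": [0, 0, 0], "rotation": [0, 0.16, 0], "hand": 20}, {"dp": [0, 0, 0], "rotation": [0, 0.24, 0], "hand": 20}, {"dp": [0, 0, 0], "rotation": [0, 0.32, 0], "hand": 20}, {"dp": [0, 0, 0], "rotation": [0, 0.4, 0], "hand": 20}, {"dp": [0, 0, 0], "rotation": [0, 0.48, 0], "hand": 20}, {"dp": [0, 0, 0], "rotation": [0, 0.56, 0], "hand": 20}, {"dp": [0, 0, 0], "rotation": [0, 0.6, 0], "hand": 20}], "squeeze": 60}}

```text
t: 14.7
eef_pos: [503.9, 98.2, 85.9]
tcp_rot: [-1.257, 1.133, -1.132]
contact_force: [-4.1, 1.1, 4.8]
width: 36.1
```

```bash
python3 -c "
from h import *
go(505,98.3,87,-1.57)"
```

```text
t 14.7 pos [503.9  98.2  85.9] head -1.467 tilt [ 3.e-04 -1.e+00 -8.e-04] F [-4.1  1.1  4.8] Tq [-0.05  0.82  0.31]
dp [ 0.  -1.1  1.1] roty 0.103
```

Call:
{"op": "arm_command", "data": {"motion": [{"dp": [0, 0, 0], "rotation": [0, 0.02, 0], "hand": 20}, {"dp": [0, 0, 0], "rotation": [0, 0.04, 0], "hand": 20}, {"dp": [0, 0, 0], "rotation": [0, 0.06, 0], "hand": 20}, {"dp": [0, 0, 0], "rotation": [0, 0.08, 0], "hand": 20}, {"dp": [0, 0, 0], "rotation": [0, 0.1, 0], "hand": 20}, {"dp": [0, 0, 0], "rotation": [0, 0.12, 0], "hand": 20}, {"dp": [0, 0, 0], "rotation": [0, 0.12, 0], "hand": 20}, {"dp": [0, 0, 0], "rotation": [0, 0.12, 0], "hand": 20}]}}

```text
t: 15.5
eef_pos: [503.8, 98.4, 85.9]
tcp_rot: [-1.204, 1.22, -1.219]
contact_force: [-3.5, 0.4, 5.2]
width: 36.0
```

```bash
python3 -c "
from h import *
go(505,98.3,87,-1.57)"
```

```text
t 15.5 pos [503.8  98.4  85.9] head -1.584 tilt [ 1.e-04 -1.e+00 -9.e-04] F [-3.5  0.4  5.2] Tq [0.17 0.86 0.2 ]
dp [ 0.1 -1.1  1.2] roty -0.014
```

Call:
{"op": "arm_command", "data": {"motion": [{"dp": [0, 0, 0], "rotation": [0, 0.015, 0], "hand": 20}, {"dp": [0, 0, 0], "rotation": [0, 0.03, 0], "hand": 20}, {"dp": [0, 0, 0], "rotation": [0, 0.045, 0], "hand": 20}, {"dp": [0, 0, 0], "rotation": [0, 0.06, 0], "hand": 20}, {"dp": [0, 0, 0], "rotation": [0, 0.06, 0], "hand": 20}, {"dp": [0, 0, 0], "rotation": [0, 0.06, 0], "hand": 20}, {"dp": [0, 0, 0], "rotation": [0, 0.06, 0], "hand": 20}, {"dp": [0, 0, 0], "rotation": [0, 0.06, 0], "hand": 20}]}}

```text
t: 16.3
eef_pos: [503.8, 98.4, 85.9]
tcp_rot: [-1.174, 1.263, -1.262]
contact_force: [-4.1, 0.2, 4.8]
width: 36.1
```

```bash
python3 -c "
from h import *
go(505,98.3,87,-1.57)"
```

```text
t 16.3 pos [503.8  98.4  85.9] head -1.644 tilt [ 0.e+00 -1.e+00 -9.e-04] F [-4.1  0.2  4.8] Tq [0.2  0.89 0.21]
dp [ 0.1 -1.1  1.2] roty -0.074
```

```bash
python3 - <<'E'
from h import *
import pickle
p,r,s=tool();m=env.camera_model("wrist");a=env.snapshot("wrist")
pickle.dump((m,p,r.as_matrix(),a),open("w5.pkl","wb"))
M=np.float32([[2,0,400-2*318],[0,2,280-2*200]])
cv2.imwrite("pics/w5.png",cv2.convertScaleAbs(cv2.warpAffine(a,M,(800,600),flags=cv2.INTER_CUBIC),alpha=1.5))
E
```

View pics/w5.png

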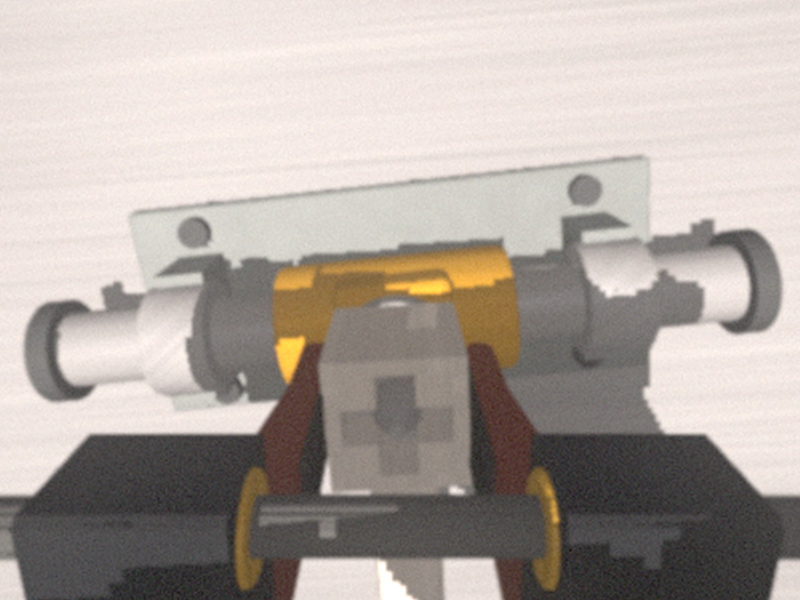

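The hub is held square. Its cross slots lie at (342,432)–(452,420), and the bracket's far edge runs (133,212)–(648,156), so the lever appears slightly past square to the pipe or near it. Computing.

```bash
python3 - <<'E'
from h import *
import pickle
m,p,r,a=pickle.load(open("w5.pkl","rb"))
f=lambda x,y,z:at(m,318+(x-400)/2,200+(y-280)/2,z)
def H(a,b):e=b-a;return np.arctan2(e[1],e[0]).round(3)
print("bracket",H(f(133,212,6),f(648,156,6)),H(f(133,212,10),f(648,156,10)),"bolts",H(f(194,232,8),f(585,189,8)))
print("hub edge",H(f(325,365,114),f(467,358,114)),"slot",H(f(342,429,114),f(452,421,114)))
print("jaw",np.arctan2(r[1,0],r[0,0]).round(3))
E
```

```text
bracket -1.536 -1.536 bolts -1.533
hub edge -1.59 slot -1.562
jaw -1.644
```

Call:
{"op": "arm_command", "data": {"motion": [{"dp": [0, 0, 0], "rotation": [0, 0.01, 0], "hand": 20}, {"dp": [0, 0, 0], "rotation": [0, 0.02, 0], "hand": 20}, {"dp": [0, 0, 0], "rotation": [0, 0.03, 0], "hand": 20}, {"dp": [0, 0, 0], "rotation": [0, 0.04, 0], "hand": 20}, {"dp": [0, 0, 0], "rotation": [0, 0.04, 0], "hand": 20}, {"dp": [0, 0, 0], "rotation": [0, 0.04, 0], "hand": 20}, {"dp": [0, 0, 0], "rotation": [0, 0.04, 0], "hand": 20}, {"dp": [0, 0, 0], "rotation": [0, 0.04, 0], "hand": 20}]}}

```text
t: 17.15
eef_pos: [503.8, 98.5, 85.9]
tcp_rot: [-1.154, 1.293, -1.291]
contact_force: [-3.9, 0.2, 6.3]
width: 36.2
```

```bash
python3 - <<'E'
from h import *
import pickle
go(505,98.3,87,-1.57)
p,r,s=tool();print(s["width"]);m=env.camera_model("wrist");a=env.snapshot("wrist")
pickle.dump((m,p,r.as_matrix(),a),open("w6.pkl","wb"))
M=np.float32([[8,0,400-8*317],[0,8,300-8*265]])
cv2.imwrite("pics/w6.png",cv2.convertScaleAbs(cv2.warpAffine(a,M,(800,600),flags=cv2.INTER_CUBIC),alpha=1.5))
E
```

```text
t 17.15 pos [503.8  98.5  85.9] head -1.684 tilt [ 1.e-04 -1.e+00 -9.e-04] F [-3.9  0.2  6.3] Tq [0.1  0.85 0.27]
dp [ 0.  -1.1  1.2] roty -0.114
36.186156442490926
```

View pics/w6.png

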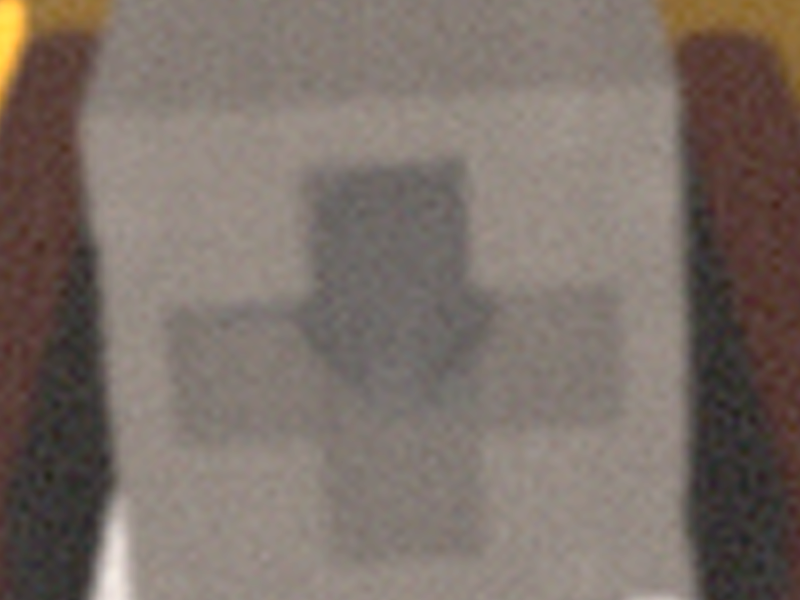

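```bash
python3 - <<'E'
from h import *
import pickle
m,p,r,a=pickle.load(open("w6.pkl","rb"))
f=lambda x,y,z:at(m,317+(x-400)/8,265+(y-300)/8,z)
def H(a,b):e=b-a;return np.arctan2(e[1],e[0]).round(3)
z=p[2]+28.1
print("edge",H(f(85,122,z),f(678,95,z)),"slot",H(f(170,378,z),f(620,355,z)),"upper slot edge",H(f(165,315,z),f(620,288,z)),"lower",H(f(185,443,z),f(620,420,z)),"vert",H(f(385,160,z),f(408,555,z))-0+1.571)
m,p,r,a=pickle.load(open("w5.pkl","rb"))
g=cv2.cvtColor(a,cv2.COLOR_BGR2GRAY)
# same method on both images: rotation of hub-top patch between w5 and w6
a6=cv2.cvtColor(pickle.load(open("w6.pkl","rb"))[3],cv2.COLOR_BGR2GRAY)
A=g[243:300,280:353].astype(np.float32);B=a6[243:300,280:353].astype(np.float32)
W=np.eye(2,3,dtype=np.float32);cc,W=cv2.findTransformECC(A,B,W,cv2.MOTION_EUCLIDEAN,(3,200,1e-6));print("image rot of hub vs jaws w5->w6",np.arctan2(W[1,0],W[0,0]),cc)
m4=0
E
```

```text
edge -1.634 slot -1.626 upper slot edge -1.617 lower -1.623 vert 4.651
image rot of hub vs jaws w5->w6 0.0007392355 0.994007266641715
```

Call:
{"op": "arm_command", "data": {"motion": [{"dp": [0, 0, 0], "rotation": [0, 0.01, 0], "hand": 20}, {"dp": [0, 0, 0], "rotation": [0, 0.02, 0], "hand": 20}, {"dp": [0, 0, 0], "rotation": [0, 0.03, 0], "hand": 20}, {"dp": [0, 0, 0], "rotation": [0, 0.03, 0], "hand": 20}, {"dp": [0, 0, 0], "rotation": [0, 0.03, 0], "hand": 20}, {"dp": [0, 0, 0], "rotation": [0, 0.03, 0], "hand": 20}, {"dp": [0, 0, 0], "rotation": [0, 0.03, 0], "hand": 20}, {"dp": [0, 0, 0], "rotation": [0, 0.03, 0], "hand": 20}]}}

```text
t: 18.0
eef_pos: [503.8, 98.5, 85.9]
tcp_rot: [-1.14, 1.313, -1.313]
contact_force: [-4.6, 0.2, 5.9]
width: 36.2
```

```bash
python3 -c "
from h import *
go(505,98.3,87,-1.57);print(env.get_state()['width'])"
```

```text
t 18.0 pos [503.8  98.5  85.9] head -1.712 tilt [ 4.e-04 -1.e+00 -7.e-04] F [-4.6  0.2  5.9] Tq [0.15 0.91 0.82]
dp [ 0.1 -1.1  1.2] roty -0.142
36.189853394000984
```

The torque jumped from 0.27 to 0.82 N m, so this is the shut stop. I'll turn back about 0.09 rad inside the spline play to centre the lever on the teeth.

Call:
{"op": "arm_command", "data": {"motion": [{"dp": [0, 0, 0], "rotation": [0, -0.03, 0], "hand": 20}, {"dp": [0, 0, 0], "rotation": [0, -0.06, 0], "hand": 20}, {"dp": [0, 0, 0], "rotation": [0, -0.09, 0], "hand": 20}, {"dp": [0, 0, 0], "rotation": [0, -0.09, 0], "hand": 20}, {"dp": [0, 0, 0], "rotation": [0, -0.09, 0], "hand": 20}, {"dp": [0, 0, 0], "rotation": [0, -0.09, 0], "hand": 20}, {"dp": [0, 0, 0], "rotation": [0, -0.09, 0], "hand": 20}, {"dp": [0, 0, 0], "rotation": [0, -0.09, 0], "hand": 20}]}}

```text
t: 18.8
eef_pos: [504.5, 98.3, 85.9]
tcp_rot: [-1.183, 1.249, -1.249]
contact_force: [-3.8, 1.6, 5.2]
width: 35.7
```

```bash
python3 -c "
from h import *
go(505,98.3,87,-1.57)"
```

```text
t 18.8 pos [504.5  98.3  85.9] head -1.625 tilt [-3.e-04 -1.e+00  1.e-04] F [-3.8  1.6  5.2] Tq [0.29 0.73 0.12]
dp [-0.  -1.1  0.5] roty -0.055
```

Call:
{"op": "arm_command", "data": {"motion": [{"dp": [0, 0, 0], "rotation": [0, 0, 0], "hand": 70}, {"dp": [0, 0, 0], "rotation": [0, 0, 0], "hand": 80}, {"dp": [0, 0, 0], "rotation": [0, 0, 0], "hand": 80}, {"dp": [0, 0, 0], "rotation": [0, 0, 0], "hand": 80}, {"dp": [0, 0, 0], "rotation": [0, 0, 0], "hand": 80}, {"dp": [0, 0, 0], "rotation": [0, 0, 0], "hand": 80}, {"dp": [0, -10, 0], "rotation": [0, 0, 0], "hand": 80}, {"dp": [0, -20, 0], "rotation": [0, 0, 0], "hand": 80}]}}

```text
t: 19.6
eef_pos: [504.4, 98.0, 106.4]
tcp_rot: [-1.183, 1.249, -1.249]
contact_force: [1.0, 0.5, 0.2]
width: 70.2
```

Call:
{"op": "arm_command", "data": {"motion": [{"dp": [0, -30, 0], "rotation": [0, 0, 0], "hand": 80}, {"dp": [0, -60, 0], "rotation": [0, 0, 0], "hand": 80}, {"dp": [0, -90, -10], "rotation": [0, 0, 0], "hand": 80}, {"dp": [0, -90, -30], "rotation": [0, 0, 0], "hand": 80}, {"dp": [0, -90, -50], "rotation": [0, 0, 0], "hand": 80}, {"dp": [0, -90, -50], "rotation": [0, 0, 0], "hand": 80}, {"dp": [0, -90, -50], "rotation": [0, 0, 0], "hand": 80}, {"dp": [0, -90, -50], "rotation": [0, 0, 0], "hand": 80}]}}

```text
t: 20.4
eef_pos: [455.6, 100.7, 196.2]
tcp_rot: [-1.182, 1.249, -1.25]
contact_force: [0.2, 0.1, -0.1]
width: 70.0
```

```bash
python3 - <<'E'
from h import *
import pickle
go(505,98.3,87,-1.57)
p,r,s=tool();m=env.camera_model("wrist");a=env.snapshot("wrist")
pickle.dump((m,p,r.as_matrix(),a),open("w7.pkl","wb"))
M=np.float32([[2.4,0,400-2.4*318],[0,2.4,300-2.4*200]])
cv2.imwrite("pics/w7.png",cv2.convertScaleAbs(cv2.warpAffine(a,M,(800,600),flags=cv2.INTER_CUBIC),alpha=1.3))
E
```

```text
t 20.4 pos [455.6 100.7 196.2] head -1.625 tilt [-3.0e-04 -1.0e+00  1.1e-03] F [ 0.2  0.1 -0.1] Tq [ 0.03  0.01 -0.01]
dp [ -0.3 109.3  49.4] roty -0.055
```

View pics/w7.png

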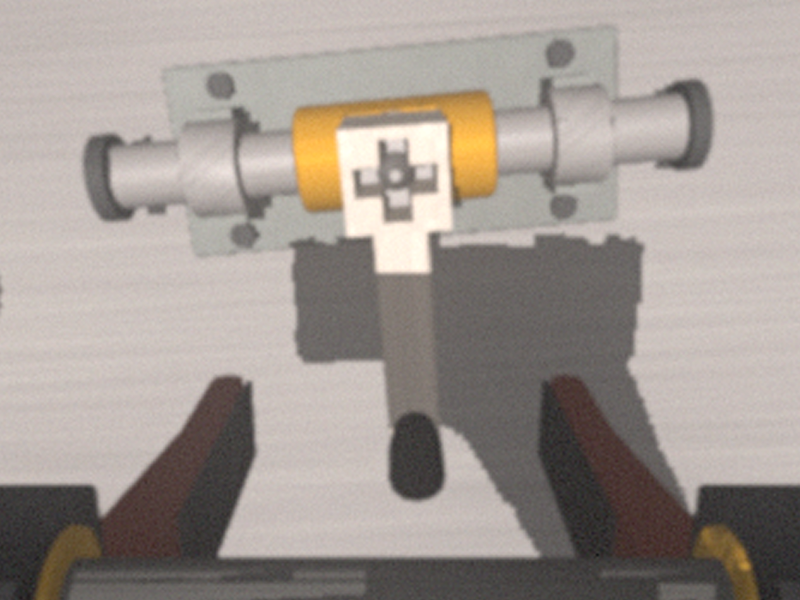

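```bash
python3 - <<'E'
from h import *
import pickle
m,p,r,a=pickle.load(open("w7.pkl","rb"))
f=lambda x,y,z:at(m,318+(x-400)/2.4,200+(y-300)/2.4,z)
def H(a,b):e=b-a;return np.arctan2(e[1],e[0]).round(3)
print("pipe:",H(f(165,70,8),f(615,28,8)),H(f(198,255,8),f(615,217,8)),H(f(221,85,10),f(561,53,10)))
print("lever y:",H(f(338,128,115),f(448,120,115)),H(f(347,238,115),f(452,231,115)),H(f(356,182,115),f(438,173,115)))
print("arm-90:",H(f(375,272,85),f(392,425,85))%(2*np.pi)-4.712,H(f(431,272,85),f(438,425,85))%(2*np.pi)-4.712, "bore->grip",H(f(396,176,115),f(418,444,125))%(2*np.pi)-4.712)
C=np.array([f(338,128,115),f(448,120,115),f(452,231,115),f(347,238,115)])
print("hub sides if top at 115:",[np.linalg.norm(C[i]-C[i-1]).round(1) for i in range(4)],"centre",C.mean(0).round(1),"nose",f(396,176,117).round(1))
E
```

```text
pipe: -1.537 -1.533 -1.536
lever y: -1.554 -1.557 -1.516
arm-90: -1.5258146928204135 -1.5668146928204134 bore->grip -1.5418146928204135
hub sides if top at 115: [np.float64(36.8), np.float64(36.1), np.float64(36.9), np.float64(36.0)] centre [501.   98.4 115. ] nose [502.7  98.4 117. ]
```

The lever is seated: the hub measures 36 mm with its top at 115 mm, and the nose shows. The arm is about 0.01 rad from straight across and the gripper is clear. Handing in.

```bash
python3 -c "
from h import *
print(env.close_job())"
```

```text
the job is handed in; nothing more can be done
None
```

I pushed the middle-sized lever fully home on the stem, turned it clockwise to the shut stop, let go and backed off. The job was handed in at about 20.4 s of the 72 s allowed; no verdict is reported.

- **Fitting:** I read the stem from the wrist camera at about 0.70 rad counter-clockwise of shut. The lever went down at that angle and the splines meshed on the first try. Forces on the tool stayed under about 7 N throughout.
- **Shutting:** turning took about 0.2–0.3 N m until it rose to 0.82 N m at the stop. I then turned back about 0.09 rad within the spline play, to square the lever up, before releasing.
- **Last checks:**
  - The arm lies about 0.01 rad from straight across the pipe.
  - The hub top measures as 36 mm square at the height it has when home.
  - The stem's nose shows in the middle of the hole.
  - The gripper is about 110 mm clear with zero force.
- **Disagreements:**
  - The camera put the lever 0.04–0.06 rad off the jaw angle.
  - The hub centre and the stem nose differ by about 1.7 mm in the last picture, which is within the camera's error.
  - When I closed on the lever my position was about 10 mm off along the jaws. They centred it without trouble.
- **Not checked:** I took no final picture of the tin, cup, tape roll and spanner, but the arm never worked near them.

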